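# Drive the last cover rivet home with a mallet

### The arm

A 6-joint arm with a two-finger parallel gripper is mounted at the origin on the work surface. World frame = base frame: x ahead of the robot, y to its left, z up, the work surface at z = 0. Lengths are in m, angles in degrees, forces in N, time in s.
With the tool pointing down it reaches from about 0.4 to 0.825 m from the base axis. Payload 7 kg.
Tool frame: the origin (TCP) lies on the centre line of the jaws, within the pads' length; the fingertips stand 11 mm ahead of it and the grasp point (between the pads) lies 8 mm behind it; z points along the fingers, y is the direction in which the jaws open and shut (so a half turn about z gives the same grasp; the last joint's range is limited). The gripper opens to 88 mm and grips with 3 to 60 N. Pads are 19 mm wide; open, the fingers measure 130 mm over their backs; the gripper's body (78 mm by 193 mm) begins 47 mm behind the grasp point.
Start: joints at [86.809, 20.546, 0.682, 0, -70.136, -16.507], TCP at [0.228, 0.635, 0.238] pointing down, gripper open.
Joint ranges: [-176.03, 176.03], [-82.01, 121.73], [-58.28, 71.71], [-173.87, 95.51], [-174.79, -0.11], [-173.66, 173.66]. Speed limits (degrees/s): [136.94, 136.94, 172.46, 180, 180, 180].

### API

Orientations are given as [roll, pitch, yaw] about the fixed x, y, z axes, in that order (R = Rz(yaw) Ry(pitch) Rx(roll)).
In Python, from plant import ctrl, cams, order gives the robot as it stands.
- The arm moves only by the tool jog_arm, never from a script. Its argument "motion" is a list of rows, each an object with "offset": the shift along the tool's x, y, z in mm, a list of three; "roll": the turn about the tool's z in rad; "hand": the finger opening in mm, from 0 to 87.6. A call has 1 to 20 rows; each row is the pose to reach, as a shift and turn from the pose commanded when the call began, along the tool's axes at that moment; what a row does not reach only later rows make up. A row lasts 1/12 s, in which the tool goes at most 41.7 mm and 7.16 degrees, less where a joint would pass 70% of its speed; a pose out of reach is approached as far as the arm can. A call with a gripper value outside its range is refused whole. The fingers move at their own pace and stop on an object; the grip force is fixed at half the most. Time passes only in rows, so rows that repeat a pose let the fingers close. It gives the time, the measured TCP pose, the force and the opening at its end, in the units of the state.
- ctrl.get_obs(): the state, without advancing time (a new reading comes with each control period).
- cams.snapshot(name): name is "scene" or "top" or "wrist"; returns a dict with "img" (400x640x3 uint8, red, green, blue), "K" (3x3 intrinsics, pixels), "D" ([k1, k2, p1, p2, k3] as OpenCV has them; the pictures are not rectified), "cam_to_world" (4x4, takes a point from camera to world coordinates); the wrist camera has in their place "T_tool_cam" (4x4, takes a point from camera to tool coordinates, whose origin is the TCP and whose axes are the flange's). Camera axes: x right, y down, z forward; pixel columns grow to the right and rows downward; lengths in m; the calibration is good to about 2 mm. A picture is of the moment at which its call begins: read the wrist's pose just before it. There is no depth.
- order.close_job(): hands the job in, once; it reports no verdict.
The state is a dict: "clock": time; "joint_pos": joint angles; "qvel": joint speeds; "tau": joint torques, N m; "tool_pos": TCP position; "orientation": TCP orientation; "force": force on the tool from outside, world axes, zero at the start; "moment": the same for the moment, N m; "opening": finger opening in m.
Only numpy, scipy, OpenCV 4.12 (cv2) and the standard library are available. Lean on these libraries where they do the work, as an engineer would, in place of code of your own. Each camera call takes 0.05 s, during which the arm holds its last target. There are 200 camera calls.

### The job

The cover of the terminal box is held by four nylon drive rivets; three pins have been driven, one still stands proud. Take the mallet from its rest and strike that pin with the face of the mallet's head until it is fully home (sharp taps, not leaning on it; do not push it with the gripper), then put the mallet back in its rest as it was, head standing on the pad and handle in the saddle, and leave the other things on the bench alone.

Things in the scene. Friction and masses are not known exactly. Their poses are not given: they have to be found in the camera images.
- mallet: Loose soft-face mallet, about 0.3 kg, pale wooden handle. Origin: centre of the head. x runs along the handle away from the head, z along the head's axis. Head 80 mm long (flat white faces, 33 mm across, 40 mm above and below the origin). Handle 22 mm wide (y), 26 mm high (z), from 12 to 248 mm along x. Starts level in its rest, z up. Balances some 40 mm along x; grip near there.
- mallet_grip (a point): A good place to grip the mallet: on the handle's centre line, 58 mm along the handle from the head's centre. The handle is free on both sides here and down to the rest's base plate, 43 mm below.
- mallet_end (a point): Point on the handle's centre line near its free end, 240 mm along the handle from the head's centre.
- rest: Fixed dark steel bench rest of the mallet, a plate 270 by 70 by 5 mm on the bench. Origin: the centre of its underside. x runs along it from the head's end to the handle's end. Rubber pad (50 by 50 mm, top 8 mm above the bench) at x = -100 mm; saddle for the handle at x = +95 mm.
- rest_seat (a point): Centre of the pad's top, where the mallet's lower face stands (the head's centre is then 40 mm above it). The mallet's x axis then lies along the rest's x axis.
- rest_saddle (a point): Middle of the saddle's top edge, 35 mm above the bench, on which the handle's underside lies, 195 mm from the pad's centre. Two upright prongs 40 mm apart stand 25 mm above this edge on either side of the handle.
- termbox: Fixed light-grey terminal box lying on its back, 206 (x) by 156 (y) mm over the cover, cover top 97 mm above the bench; three cable glands stick out 27 mm from its +x end. Origin: centre of its underside. Black rivets sit at the cover's four corners, 83 mm along x and 58 mm along y from its centre; any one of the four can be the undriven one.
- rivet: The rivet still to be driven: black nylon collar 17 mm across and 3 mm high on the cover, with its pin. Origin: the centre of the collar's underside, on the cover; z up.
- pin_top (a point): Centre of the top of the undriven pin's flat head (11 mm across, 3 mm thick). It stands 16 to 20 mm above the cover at the start and 6 mm above it when home. The three driven pins look the same with their heads down on their collars.
- rivet_pin (a joint): How far the pin has been driven (m): 0 to 0.004 at the start, 0.014 fully home, where its head stops hard on the collar. The springy nylon pushes back with about 8 N at first and 13 N near home, and then grips: the pin stays where it was driven, so several taps add up.
- carton: Bystander: open cardboard box 60 by 80 by 50 mm; origin at the centre of its underside.
- screwdriver: Bystander: screwdriver, 200 mm long, lying along its x axis.
- crimper: Bystander: crimping pliers with orange handles, about 180 mm long, lying flat; origin near the middle, on the bench.
- gland: Bystander: grey cable gland 29 mm across and 36 mm high, standing on its thread; origin at the centre of its underside.

How it is judged (in metres and radians):
On the way, in this order (a step that is already met when the one before it is completed fails the run):
1. the mallet has been taken out of its rest (moved more than 50 mm) (distance of mallet from where it was at the start of the episode above 0.05 m), for 0.1 s.
2. the pin is struck: it moves down at more than 0.05 m/s under the mallet, whose head is over it (centres within 30 mm seen from above) (velocity of joint rivet_pin above 0.05 m/s and contact force between mallet and rivet above 0.5 N and horizontal distance between mallet and pin_top below 0.03 m).
At the end, for the whole second after the job is handed in: The pin is home to within 2 mm; the mallet is released and still in its rest: head upright (0.1 rad) on the pad (centre within 20 mm of the pad's centre seen from above), handle between the prongs (end within 30 mm of the rest's centre line). Bystanders moved under 25 mm (value of joint rivet_pin above 0.012 m and distance between mallet and rest_seat below 0.055 m and horizontal distance between mallet and rest_seat below 0.02 m and angle between mallet's own z axis and vertical below 0.1 rad and horizontal distance between mallet_end and rest_saddle below 0.07 m and y of mallet_end in the frame of rest between -0.03 and 0.03 m and linear speed of mallet below 0.02 m/s); the robot touches nothing.
It fails at once if the gripper or arm touches the undriven rivet (over 1 N) (contact force between any of the fingers, the arm and rivet above 1 N).
It fails at once if a bystander (carton, screwdriver, crimping pliers or loose gland) is moved more than 25 mm (distance of any of carton, screwdriver, crimper, gland from where it was at the start of the episode above 0.025 m).
It also fails if it takes over 48 s, if anything falls off the work surface, if the arm or the gripper's body presses on something with over 40 N, if the wrist force passes 120 N, or if a joint passes its speed limit or range.

## Working session

There is one attempt and no reset: what is moved stays moved. The work goes in short steps, Python scripts to look and compute and a tool call to move; the robot and the scene stay as the last step left them, time stands still between calls to the robot, and variables do not carry over. Pictures are saved under pics/ and viewed, about 8 in all and at most 12, crops included, and the job is handed in when it is done.

Besides the shell and the picture viewer there is one more tool, called as a command line: name --argument value ..., lists and objects as JSON in quotes. jog_arm: Moves the arm, as the interface text tells. Its arguments: {"type":"object","properties":{"motion":{"type":"array"}},"required":["motion"]}

```bash
ls; mkdir -p pics; cat > h.py <<'E'
import numpy as np, cv2
from plant import ctrl, cams, order
from scipy.spatial.transform import Rotation as R
def snap(n,f):
    o=ctrl.get_obs(); s=cams.snapshot(n)
    cv2.imwrite('pics/'+f,s['img'][...,::-1])
    T=np.eye(4)
    if n=='wrist':
        T[:3,:3]=R.from_euler('xyz',o['orientation'],degrees=True).as_matrix();T[:3,3]=o['tool_pos']
        T=T@s['T_tool_cam']
    else: T=np.array(s['cam_to_world'])
    np.savez('pics/'+f[:-4],K=s['K'],D=s['D'],T=T); return s['img'],o
def ray(f,px):
    c=np.load('pics/'+f+'.npz')
    u=cv2.undistortPoints(np.array(px,float).reshape(-1,1,2),c['K'],c['D']).reshape(-1,2)
    d=np.c_[u,np.ones(len(u))]@c['T'][:3,:3].T
    return c['T'][:3,3],d
def plane(f,px,z):
    o,d=ray(f,px); return o+d*((z-o[2])/d[:,2])[:,None]
def proj(f,P):
    c=np.load('pics/'+f+'.npz');Ti=np.linalg.inv(c['T'])
    return cv2.projectPoints(np.array(P,float).reshape(-1,3),cv2.Rodrigues(Ti[:3,:3])[0],Ti[:3,3],c['K'],c['D'])[0].reshape(-1,2)
def tri(views):
    A=np.zeros((3,3));b=np.zeros(3)
    for f,px in views:
        o,d=ray(f,[px]);d=d[0]/np.linalg.norm(d[0]);M=np.eye(3)-np.outer(d,d);A+=M;b+=M@o
    return np.linalg.solve(A,b)
E
python3 - <<'E'
from h import *
for n in('top','scene','wrist'):
    i,o=snap(n,n+'0.png'); print(np.load(f'pics/{n}0.npz')['T'].round(3).tolist())
print(o)
E
```

```text
pics
[[-0.02, -0.992, 0.121, 0.462], [-1.0, 0.023, 0.021, -0.019], [-0.024, -0.12, -0.992, 1.349], [0.0, 0.0, 0.0, 1.0]]
[[0.287, 0.669, -0.685, 1.416], [0.958, -0.202, 0.204, -0.246], [-0.002, -0.715, -0.699, 0.958], [0.0, 0.0, 0.0, 1.0]]
[[-0.337, -0.903, -0.265, 0.299], [-0.941, 0.324, 0.093, 0.61], [0.002, 0.281, -0.96, 0.383], [0.0, 0.0, 0.0, 1.0]]
{'clock': 0.1, 'joint_pos': array([ 8.68082364e+01,  2.05869951e+01,  6.40148387e-01, -1.74311398e-02,
       -7.01350281e+01, -1.65085184e+01]), 'qvel': array([-0.06084505, -0.10773407,  0.07161757,  0.05915701,  0.12058276,
        0.0290172 ]), 'tau': array([-8.90136071e-04, -5.84163487e+01,  2.93753618e+01,  7.01555997e+00,
        1.01992569e-02, -4.20045149e-05]), 'tool_pos': array([0.22740924, 0.63510763, 0.23672966]), 'orientation': array([ 1.79916843e+02, -7.55560866e-03, -1.97062114e+01]), 'force': array([ 0.34874828, -0.35777784, -0.10639492]), 'moment': array([-0.01463544, -0.0168558 , -0.01692772]), 'opening': 0.0874827440896449}
```

View pics/top0.png

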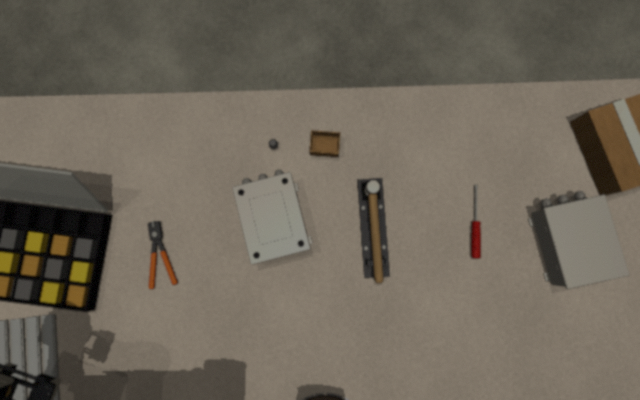

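View pics/scene0.png

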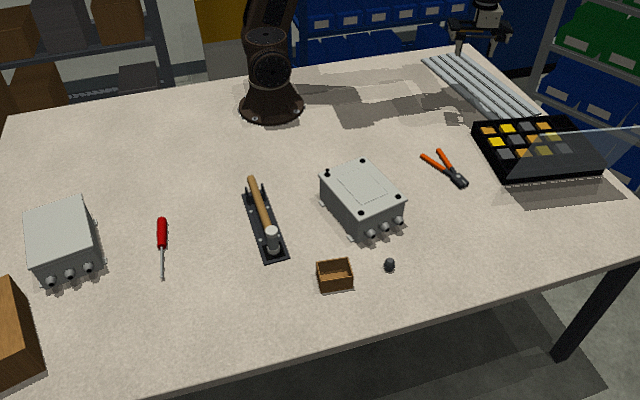

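```bash
python3 - <<'E'
from h import *
t=cv2.imread('pics/top0.png');s=cv2.imread('pics/scene0.png')
a=cv2.resize(t[165:285,225:400],None,fx=4,fy=4,interpolation=2)[:, :700]
b=cv2.resize(s[145:265,235:415],None,fx=4,fy=4,interpolation=2)[:, :720]
cv2.imwrite('pics/c1.png',cv2.resize(np.vstack([a,b[:, :700]]),None,fx=.62,fy=.62,interpolation=3))
# rivets top
g=cv2.cvtColor(t,6);f=cv2.cvtColor(s,6)
def dark(g,pts,r=6):
    out=[]
    for x,y in pts:
        w=g[y-r:y+r+1,x-r:x+r+1].astype(float);wt=np.clip(110-w,0,None) if w.max()>0 else w
        yy,xx=np.mgrid[-r:r+1,-r:r+1];out.append((x+(wt*xx).sum()/wt.sum(),y+(wt*yy).sum()/wt.sum()))
    return np.array(out)
P=dark(g,[(241,192),(285,181),(300,243),(256,255)],4);print(P)
W=plane('top0',P,.101);print(W.round(4))
Q=dark(f,[(404,197),(366,210),(326,172),(362,160)],5);print(Q);print(plane('scene0',Q,.101).round(4))
for p,q in zip(P,Q): print('tri',tri([('top0',p),('scene0',q)]).round(4))
print(plane('top0',[(373,187)],.088), plane('top0',[(379,280)],.06))
# mallet masks
hsv=cv2.cvtColor(t,40)
E
```

```text
[[240.66166282 191.91743649]
 [284.39296363 180.52295766]
 [300.46493813 243.03830289]
 [256.04078116 254.82940839]]
[[0.6422 0.201  0.101 ]
 [0.6691 0.0885 0.101 ]
 [0.5084 0.0498 0.101 ]
 [0.4811 0.1624 0.101 ]]
[[400.85469108 197.83524027]
 [361.85467128 212.54844291]
 [326.78987618 172.91660597]
 [361.99559471 160.39269981]]
[[0.6555 0.2035 0.101 ]
 [0.6752 0.0885 0.101 ]
 [0.5082 0.0489 0.101 ]
 [0.4865 0.1595 0.101 ]]
tri [0.645  0.2062 0.0896]
tri [0.6703 0.0898 0.0955]
tri [0.5082 0.0493 0.101 ]
tri [0.481  0.1625 0.0959]
[[ 0.6488288  -0.13880726  0.088     ]] [[ 0.41094977 -0.14854707  0.06      ]]
```

View pics/c1.png

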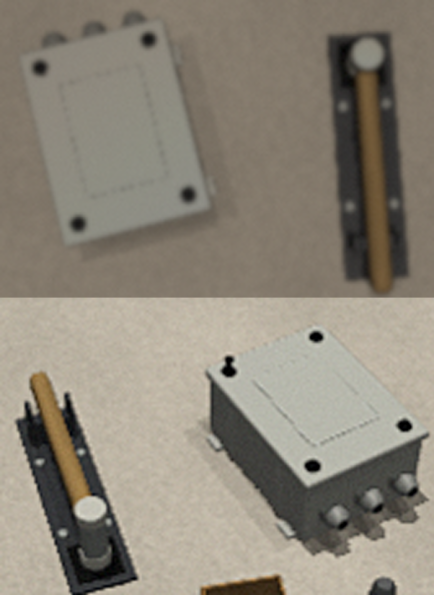

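```bash
cat >> h.py <<'E'
def go(target,yaw,o=None):
    o=o or ctrl.get_obs();M=R.from_euler('xyz',o['orientation'],degrees=True).as_matrix()
    d=M.T@(np.array(target)-o['tool_pos'])*1000
    print('at',o['tool_pos'].round(4),o['orientation'].round(2),'offset',d.round(1),'roll',round(float(np.radians(o['orientation'][2]-yaw)),4))
def angs(h,thr): pass
E
python3 - <<'E'
from h import *
t=cv2.imread('pics/top0.png');hsv=cv2.cvtColor(t,40)
m=np.zeros(t.shape[:2],np.uint8);m[176:292,355:395]=1
w=((t.min(2)>120)&(hsv[...,1]<40)&(m>0)); 
w[205:]=0
ys,xs=np.nonzero(w);print('head',xs.mean(),ys.mean(),len(xs),plane('top0',[(xs.mean(),ys.mean())],.088))
b=(hsv[...,1]>80)&(hsv[...,2]>70)&(m>0);ys,xs=np.nonzero(b);print('handle',len(xs),ys.min(),ys.max())
c=[]
for y in range(205,276,5):
    x=xs[ys==y]; c.append((x.mean(),y))
P=plane('top0',c,.061);f=np.polyfit(P[:,0],P[:,1],1);print(f,np.degrees(np.arctan(f[0])),np.abs(np.polyval(f,P[:,0])-P[:,1]).max(),P[[0,-1]])
print('y at .59',np.polyval(f,.59))
go([.45,.05,.26],2)
E
```

```text
head 372.9078947368421 186.43421052631578 76 [[ 0.65030696 -0.13862052  0.088     ]]
handle 692 194 282
[ 0.0394277  -0.16420065] 2.2578715616938894 0.0011615297506254452 [[ 0.60516497 -0.14105376  0.061     ]
 [ 0.42370548 -0.14762626  0.061     ]]
y at .59 -0.1409382995763908
at [0.2274 0.6352 0.2368] [ 1.7993e+02 -1.0000e-02 -1.9700e+01] offset [406.8 475.9 -22.5] roll -0.3788
```

jog_arm --motion '[{"offset": [407, 476, -23], "roll": -0.38, "hand": 87}, {"offset": [407, 476, -23], "roll": -0.38, "hand": 87}, {"offset": [407, 476, -23], "roll": -0.38, "hand": 87}, {"offset": [407, 476, -23], "roll": -0.38, "hand": 87}, {"offset": [407, 476, -23], "roll": -0.38, "hand": 87}, {"offset": [407, 476, -23], "roll": -0.38, "hand": 87}, {"offset": [407, 476, -23], "roll": -0.38, "hand": 87}, {"offset": [407, 476, -23], "roll": -0.38, "hand": 87}, {"offset": [407, 476, -23], "roll": -0.38, "hand": 87}, {"offset": [407, 476, -23], "roll": -0.38, "hand": 87}, {"offset": [407, 476, -23], "roll": -0.38, "hand": 87}, {"offset": [407, 476, -23], "roll": -0.38, "hand": 87}, {"offset": [407, 476, -23], "roll": -0.38, "hand": 87}, {"offset": [407, 476, -23], "roll": -0.38, "hand": 87}, {"offset": [407, 476, -23], "roll": -0.38, "hand": 87}, {"offset": [407, 476, -23], "roll": -0.38, "hand": 87}, {"offset": [407, 476, -23], "roll": -0.38, "hand": 87}, {"offset": [407, 476, -23], "roll": -0.38, "hand": 87}, {"offset": [407, 476, -23], "roll": -0.38, "hand": 87}]'

```text
clock: 1.73
tool_pos: [0.45, 0.0509, 0.2604]
orientation: [-180.0, 0.0, 2.1]
force: [0.5, 0.7, 0.4]
opening: 0.0871
```

```bash
python3 - <<'E'
from h import *
i,o=snap('wrist','w1.png'); print(o['clock'],o['tool_pos'],o['orientation'],np.load('pics/w1.npz')['T'].round(3).tolist())
print(proj('w1',[[.508,.0497,.115],[.508,.0497,.1]]))
go([.592,-.141,.2],2.3)
E
```

```text
1.7333 [0.45000727 0.05087648 0.26043191] [-1.79992763e+02  1.07933041e-02  2.12005458e+00] [[0.037, -0.959, -0.281, 0.526], [-0.999, -0.036, -0.011, 0.054], [0.0, 0.281, -0.96, 0.407], [0.0, 0.0, 0.0, 1.0]]
[[323.06081164 132.65776095]
 [322.89397847 131.66764321]]
at [0.45   0.0512 0.2605] [-1.7999e+02  1.0000e-02  2.1700e+00] offset [134.6 197.4  60.5] roll -0.0022
```

View pics/w1.png

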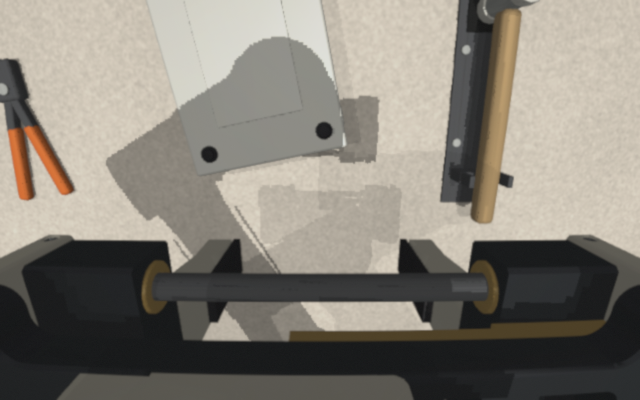

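jog_arm --motion '[{"offset": [135, 197, 60], "roll": -0.002, "hand": 87}, {"offset": [135, 197, 60], "roll": -0.002, "hand": 87}, {"offset": [135, 197, 60], "roll": -0.002, "hand": 87}, {"offset": [135, 197, 60], "roll": -0.002, "hand": 87}, {"offset": [135, 197, 60], "roll": -0.002, "hand": 87}, {"offset": [135, 197, 60], "roll": -0.002, "hand": 87}, {"offset": [135, 197, 60], "roll": -0.002, "hand": 87}, {"offset": [135, 197, 60], "roll": -0.002, "hand": 87}]'

```text
clock: 2.45
tool_pos: [0.5927, -0.1417, 0.1985]
orientation: [180.0, 0.2, 2.2]
force: [0.0, 1.4, 0.0]
opening: 0.0873
```

```bash
python3 - <<'E'
from h import *
i,o=snap('wrist','w2.png'); print(o['clock'],o['tool_pos'],o['orientation'])
print('pin w1',plane('w1',[(324,130)],.115))
print(proj('w2',[[.6503,-.1386,.088],[.61,-.1405,.061],[.592,-.141,.061]]))
E
```

```text
2.45 [ 0.59267016 -0.14167197  0.19850871] [179.99883747   0.19219019   2.16737089]
pin w1 [[0.51041397 0.04893849 0.115     ]]
[[318.28542911 135.23715648]
 [318.84635241 177.45302801]
 [318.66371892 196.24999057]]
```

View pics/w2.png

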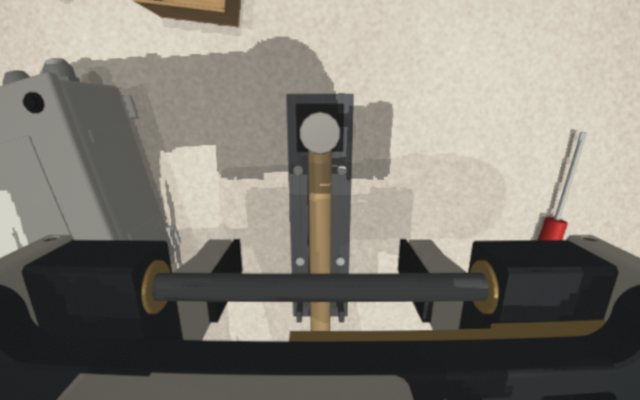

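jog_arm --motion '[{"offset": [1, 0, 35], "roll": 0, "hand": 87}, {"offset": [1, 0, 70], "roll": 0, "hand": 87}, {"offset": [1, 0, 105], "roll": 0, "hand": 87}, {"offset": [1, 0, 135], "roll": 0, "hand": 70}, {"offset": [1, 0, 150], "roll": 0, "hand": 60}, {"offset": [1, 0, 157], "roll": 0, "hand": 50}, {"offset": [1, 0, 158], "roll": 0, "hand": 40}, {"offset": [1, 0, 158], "roll": 0, "hand": 30}, {"offset": [1, 0, 158], "roll": 0, "hand": 15}, {"offset": [1, 0, 158], "roll": 0, "hand": 10}, {"offset": [1, 0, 158], "roll": 0, "hand": 10}, {"offset": [1, 0, 158], "roll": 0, "hand": 10}, {"offset": [1, 0, 158], "roll": 0, "hand": 10}, {"offset": [1, 0, 158], "roll": 0, "hand": 10}]'

```text
clock: 3.67
tool_pos: [0.5935, -0.1419, 0.043]
orientation: [-180.0, -0.0, 2.2]
force: [-0.6, 1.8, 2.8]
opening: 0.0216
```

```bash
python3 - <<'E'
from h import *
o=ctrl.get_obs(); print(o['clock'],o['tool_pos'],o['orientation'],o['force'],o['moment'],o['opening'])
print('head w2',plane('w2',[(320,131)],.088))
E
```

```text
3.6667 [ 0.59345754 -0.14188629  0.04296704] [-1.79999089e+02 -3.26467013e-02  2.18243307e+00] [-0.57583483  1.83511528  2.82501055] [0.25796405 0.30490806 0.02954718] 0.02158466559749219
head w2 [[ 0.65370331 -0.13985355  0.088     ]]
```

jog_arm --motion '[{"offset": [0, 0, -10], "roll": 0, "hand": 5}, {"offset": [0, 0, -30], "roll": 0, "hand": 5}, {"offset": [0, 0, -55], "roll": 0, "hand": 5}, {"offset": [0, 0, -85], "roll": 0, "hand": 5}, {"offset": [0, 0, -115], "roll": 0, "hand": 5}, {"offset": [0, 0, -135], "roll": 0, "hand": 5}, {"offset": [-7, -10, -147], "roll": 0, "hand": 5}, {"offset": [-24, -35, -147], "roll": 0, "hand": 5}, {"offset": [-44, -65, -147], "roll": 0, "hand": 5}, {"offset": [-65, -95, -147], "roll": 0, "hand": 5}, {"offset": [-86, -125, -147], "roll": 0, "hand": 5}, {"offset": [-106, -155, -147], "roll": 0, "hand": 5}, {"offset": [-123, -180, -147], "roll": 0, "hand": 5}, {"offset": [-131, -191, -147], "roll": 0, "hand": 5}, {"offset": [-133, -194, -147], "roll": 0, "hand": 5}, {"offset": [-133, -194, -147], "roll": 0, "hand": 5}, {"offset": [-133, -194, -147], "roll": 0, "hand": 5}]'

```text
clock: 5.08
tool_pos: [0.4528, 0.0469, 0.1895]
orientation: [180.0, 0.0, 2.2]
force: [-0.2, -0.1, -3.8]
opening: 0.0218
```

```bash
python3 - <<'E'
from h import *
o=ctrl.get_obs(); print(o['clock'],o['tool_pos'],o['orientation'],o['force'],o['moment'],o['opening'])
i,_=snap('scene','s3.png');j,_=snap('wrist','w3.png')
k,_=snap('top','t3.png')
a=cv2.resize(i[100:230,260:420],(640,520),interpolation=2)
b=cv2.resize(j[60:260,160:480],(480,300)); t=cv2.resize(k[160:290,220:340],(240,260),interpolation=2)
c=np.zeros((600,800,3),np.uint8);c[:300,:400]=cv2.resize(a,(400,300));c[:300,400:]=cv2.resize(b,(400,300));c[300:560,:240]=t
cv2.imwrite('pics/c3.png',c[...,::-1])
E
```

```text
5.0833 [0.4528099  0.04688886 0.18954952] [1.79993318e+02 1.54199534e-02 2.22810933e+00] [-0.15719799 -0.05259548 -3.77593362] [-0.05993232 -0.01132287 -0.04020006] 0.02183778779323872
```

View pics/c3.png

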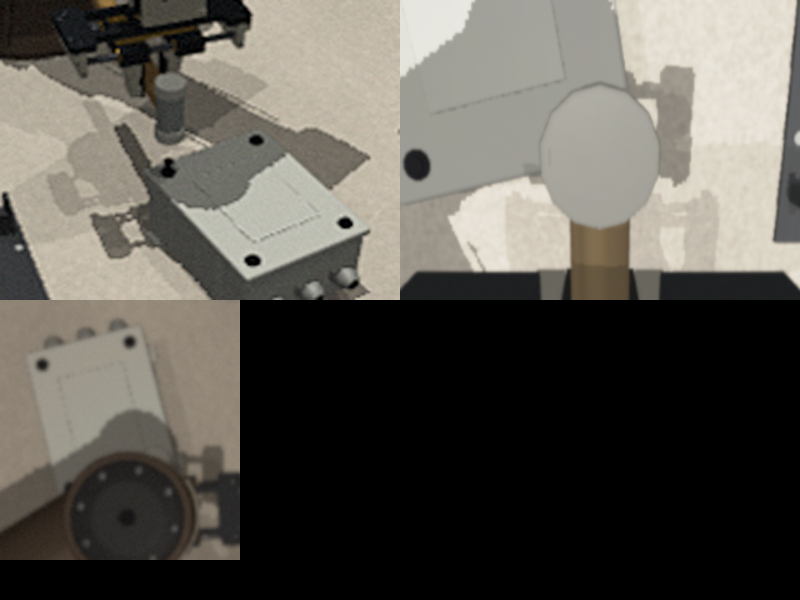

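jog_arm --motion '[{"offset": [0, 0, -8], "roll": 0, "hand": 5}, {"offset": [0, 0, 20], "roll": 0, "hand": 5}, {"offset": [0, 0, 48], "roll": 0, "hand": 5}, {"offset": [0, 0, 20], "roll": 0, "hand": 5}, {"offset": [0, 0, 0], "roll": 0, "hand": 5}, {"offset": [0, 0, -8], "roll": 0, "hand": 5}, {"offset": [0, 0, 20], "roll": 0, "hand": 5}, {"offset": [0, 0, 50], "roll": 0, "hand": 5}, {"offset": [0, 0, 25], "roll": 0, "hand": 5}, {"offset": [0, 0, 0], "roll": 0, "hand": 5}, {"offset": [0, 0, 0], "roll": 0, "hand": 5}, {"offset": [0, 0, 0], "roll": 0, "hand": 5}]'

```text
clock: 6.23
tool_pos: [0.454, 0.0472, 0.1907]
orientation: [-179.9, -0.2, 2.1]
force: [0.2, 0.9, -3.5]
opening: 0.0218
```

```bash
cat > look.py <<'E'
from h import *
import sys
n=sys.argv[1]
o=ctrl.get_obs(); print(o['clock'],o['tool_pos'],o['orientation'],o['force'],o['moment'],o['opening'])
i,_=snap('scene','s%s.png'%n);j,_=snap('wrist','w%s.png'%n)
c=np.zeros((400,800,3),np.uint8);c[:,:400]=cv2.resize(i[120:220,290:390],(400,400),interpolation=2)
c[:250,400:]=cv2.resize(j[60:260,160:480],(400,250))
cv2.imwrite('pics/c%s.png'%n,c[...,::-1])
E
python3 look.py 4
```

```text
6.2333 [0.45404635 0.04722656 0.19071469] [-1.79907865e+02 -1.65784066e-01  2.14828761e+00] [ 0.22754471  0.90570105 -3.45499009] [-0.01526932  0.14716296  0.05161887] 0.02181991263482666
```

View pics/c4.png

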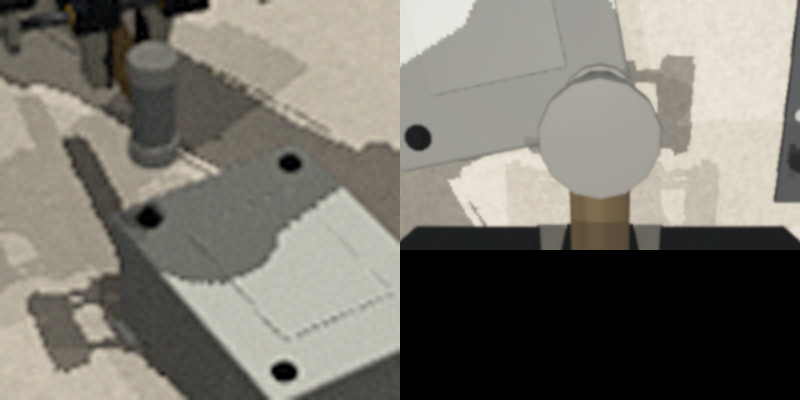

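jog_arm --motion '[{"offset": [0, 0, -4], "roll": 0, "hand": 5}, {"offset": [0, 0, 25], "roll": 0, "hand": 5}, {"offset": [0, 0, 54], "roll": 0, "hand": 5}, {"offset": [0, 0, 25], "roll": 0, "hand": 5}, {"offset": [0, 0, 0], "roll": 0, "hand": 5}, {"offset": [0, 0, -4], "roll": 0, "hand": 5}, {"offset": [0, 0, 27], "roll": 0, "hand": 5}, {"offset": [0, 0, 57], "roll": 0, "hand": 5}, {"offset": [0, 0, 25], "roll": 0, "hand": 5}, {"offset": [0, 0, 0], "roll": 0, "hand": 5}, {"offset": [0, 0, 0], "roll": 0, "hand": 5}, {"offset": [0, 0, 0], "roll": 0, "hand": 5}]'

```text
clock: 7.33
tool_pos: [0.4536, 0.0474, 0.1902]
orientation: [-179.9, -0.1, 2.2]
force: [0.2, 0.0, -3.9]
opening: 0.0221
```

```bash
python3 look.py 5; python3 - <<'E'
import cv2,numpy as np
for n in '0345':
    g=cv2.cvtColor(cv2.imread(f'pics/s{n}.png') if n!='0' else cv2.imread('pics/scene0.png'),6)
    for x,y in [(327,173),(362,160)]:
        w=g[y-9:y+8,x-7:x+8]<45;ys,xs=np.nonzero(w);print(n,(x,y),len(xs),'rows',ys.min()+y-9,ys.max()+y-9,'cols',xs.min()+x-7,xs.max()+x-7, w.sum(1).tolist())
E
```

```text
7.3333 [0.45359593 0.04738187 0.19015338] [-1.79930238e+02 -1.12583146e-01  2.18382657e+00] [ 0.19494052  0.03466041 -3.90756702] [-0.05554262  0.19632481 -0.03054476] 0.022106034508573614
0 (327, 173) 28 rows 169 180 cols 320 329 [0, 0, 0, 0, 0, 3, 3, 2, 2, 4, 5, 5, 3, 0, 0, 0, 1]
0 (362, 160) 14 rows 159 162 cols 360 364 [0, 0, 0, 0, 0, 0, 0, 0, 3, 5, 5, 1, 0, 0, 0, 0, 0]
3 (327, 173) 32 rows 169 176 cols 324 329 [0, 0, 0, 0, 0, 3, 3, 2, 3, 5, 6, 6, 4, 0, 0, 0, 0]
3 (362, 160) 16 rows 159 162 cols 360 364 [0, 0, 0, 0, 0, 0, 0, 0, 3, 5, 5, 3, 0, 0, 0, 0, 0]
4 (327, 173) 24 rows 172 176 cols 324 329 [0, 0, 0, 0, 0, 0, 0, 0, 3, 5, 6, 6, 4, 0, 0, 0, 0]
4 (362, 160) 16 rows 159 162 cols 360 364 [0, 0, 0, 0, 0, 0, 0, 0, 3, 5, 5, 3, 0, 0, 0, 0, 0]
5 (327, 173) 24 rows 172 176 cols 324 329 [0, 0, 0, 0, 0, 0, 0, 0, 3, 5, 6, 6, 4, 0, 0, 0, 0]
5 (362, 160) 16 rows 159 162 cols 360 364 [0, 0, 0, 0, 0, 0, 0, 0, 3, 5, 5, 3, 0, 0, 0, 0, 0]
```

View pics/c5.png

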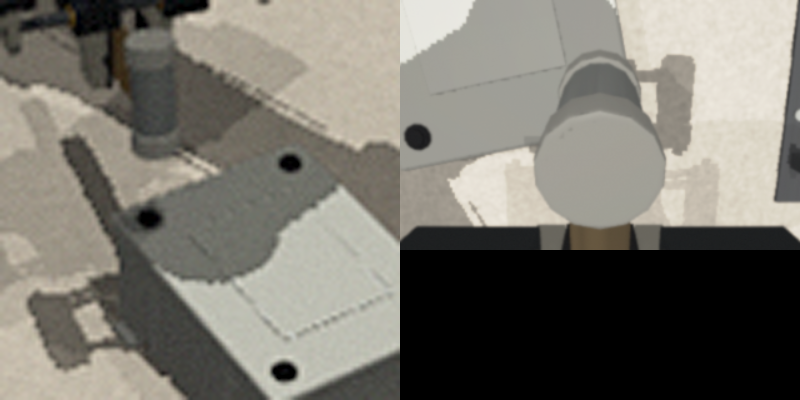

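```bash
python3 - <<'E'
from h import *
o=ctrl.get_obs();p=o['tool_pos'];M=R.from_euler('xyz',o['orientation'],degrees=True).as_matrix()
for th in (0,5,10,15,20,25):
    t=np.radians(th);c,s=np.cos(t),np.sin(t)
    # pivot: 5 mm behind TCP (handle centre), tool z is down
    f=lambda a,b: p+M@np.array([a*c-b*s,0,-.005-(a*s+b*c)])
    print(th,proj('w5',[f(.058,.04),f(.058,-.04)]).round(0).tolist(),proj('s5',[f(.058,.04),f(.058,-.04)]).round(0).tolist())
go([.45,-.11,.22],2.2)
# subpixel darkness area/height per rivet in scene
g=cv2.cvtColor(cv2.imread('pics/s5.png'),6).astype(float)
for n,q in {'und':(.508,.0497),'a':(.4811,.1624),'b':(.6422,.201),'c':(.6691,.0885)}.items():
    x,y=proj('s5',[[*q,.1]])[0];x,y=int(round(x)),int(round(y));w=g[y-7:y+8,x-7:x+8];bg=np.percentile(w,70)
    d=np.clip((bg-w)/(bg-15),0,1);d[d<.25]=0;px=np.linalg.norm(np.diff(proj('s5',[[q[0],q[1],.1],[q[0],q[1],.11]]),axis=0));print(n,x,y,'area',d.sum().round(1),'maxcol h',d.sum(0).max().round(2),'w',d.sum(1).max().round(2),'px per 10mm z',px.round(2))
E
```

```text
0 [[320.0, 170.0], [320.0, 145.0]] [[328.0, 134.0], [327.0, 159.0]]
5 [[320.0, 184.0], [320.0, 140.0]] [[327.0, 132.0], [328.0, 158.0]]
10 [[320.0, 201.0], [320.0, 136.0]] [[327.0, 130.0], [328.0, 157.0]]
15 [[320.0, 219.0], [320.0, 132.0]] [[326.0, 127.0], [328.0, 156.0]]
20 [[320.0, 239.0], [320.0, 129.0]] [[325.0, 125.0], [329.0, 154.0]]
25 [[320.0, 260.0], [320.0, 127.0]] [[325.0, 123.0], [329.0, 153.0]]
at [0.4523 0.0468 0.1887] [-1.7999e+02  6.0000e-02  2.1600e+00] offset [ -8.2 156.6 -31.3] roll -0.0006
und 327 173 area 43.9 maxcol h 6.09 w 8.21 px per 10mm z 2.74
a 362 159 area 20.0 maxcol h 4.41 w 5.64 px per 10mm z 2.73
b 398 195 area 26.7 maxcol h 4.73 w 5.77 px per 10mm z 2.78
c 361 211 area 31.9 maxcol h 5.0 w 6.31 px per 10mm z 2.76
```

jog_arm --motion '[{"offset": [-2, 20, -31], "roll": 0, "hand": 5}, {"offset": [-4, 50, -31], "roll": 0, "hand": 5}, {"offset": [-6, 85, -31], "roll": 0, "hand": 5}, {"offset": [-8, 120, -31], "roll": 0, "hand": 5}, {"offset": [-8, 145, -31], "roll": 0, "hand": 5}, {"offset": [-8, 157, -31], "roll": 0, "hand": 5}, {"offset": [-8, 157, -31], "roll": 0, "hand": 5}, {"offset": [-8, 157, -31], "roll": 0, "hand": 5}]'

```text
clock: 8.1
tool_pos: [0.4501, -0.1108, 0.2194]
orientation: [-180.0, 0.1, 2.1]
force: [-0.3, 1.2, -4.1]
opening: 0.0219
```

```bash
python3 - <<'E'
from h import *
i,o=snap('wrist','w6.png');print(o['clock'],o['tool_pos'],o['orientation'])
R4={'und':(.508,.0497),'a':(.4811,.1624),'c':(.6691,.0885)}
for n,q in R4.items(): print(n,proj('w6',[[*q,.097],[*q,.103],[*q,.107]]).round(1).tolist())
x,y=proj('w6',[[.508,.0497,.1]])[0].astype(int);print(x,y)
x0=max(x-50,0);y0=max(y-40,0)
cv2.imwrite('pics/c6.png',np.hstack([cv2.resize(i[y0:y0+80,x0:x0+100],(600,480),interpolation=2),np.zeros((480,0,3),np.uint8)])[...,::-1]);print(x0,y0)
E
```

```text
8.1 [ 0.45012686 -0.11084149  0.21941299] [-1.79992112e+02  1.16402003e-01  2.06213718e+00]
und [[134.1, 128.6], [130.1, 129.0], [127.4, 129.3]]
a [[19.0, 157.0], [13.2, 158.0], [9.1, 158.7]]
c [[67.6, -85.8], [61.9, -90.0], [58.0, -92.9]]
132 128
82 88
```

View pics/c6.png

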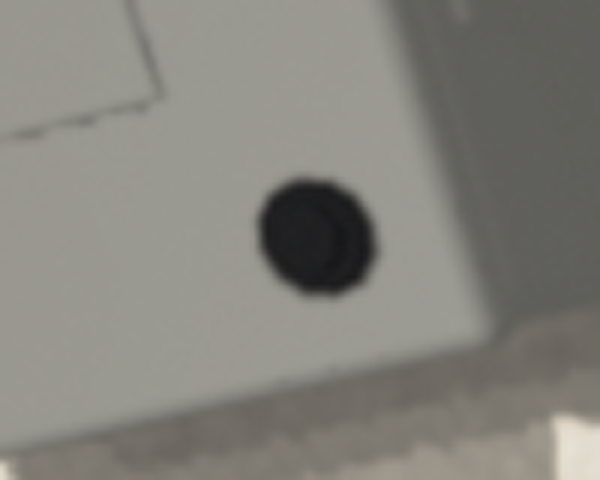

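jog_arm --motion '[{"offset": [20, 5, 0], "roll": 0, "hand": 5}, {"offset": [50, 13, 0], "roll": 0, "hand": 5}, {"offset": [85, 22, 0], "roll": 0, "hand": 5}, {"offset": [115, 30, 0], "roll": 0, "hand": 5}, {"offset": [135, 35, 0], "roll": 0, "hand": 5}, {"offset": [142, 36, 0], "roll": 0, "hand": 5}, {"offset": [142, 36, 20], "roll": 0, "hand": 5}, {"offset": [142, 36, 45], "roll": 0, "hand": 5}, {"offset": [142, 36, 70], "roll": 0, "hand": 5}, {"offset": [142, 36, 90], "roll": 0, "hand": 5}, {"offset": [142, 36, 100], "roll": 0, "hand": 5}, {"offset": [142, 36, 100], "roll": 0, "hand": 5}, {"offset": [142, 36, 100], "roll": 0, "hand": 5}]'

```text
clock: 9.23
tool_pos: [0.5943, -0.1402, 0.1207]
orientation: [180.0, 0.0, 2.3]
force: [0.4, -0.2, -2.2]
opening: 0.0219
```

```bash
python3 - <<'E'
from h import *
i,o=snap('wrist','w7.png');print(o['clock'],o['tool_pos'],o['orientation'],o['force'])
go([.5935,-.1419,.043],2.18)
s,_=snap('scene','s7.png')
c=np.zeros((300,800,3),np.uint8);c[:,:400]=cv2.resize(i[60:300,160:480],(400,300));c[:,400:]=cv2.resize(s[160:280,200:360],(400,300),interpolation=2);cv2.imwrite('pics/c7.png',c[...,::-1])
g=cv2.cvtColor(cv2.imread('pics/w6.png'),6)
n,l,st,ce=cv2.connectedComponentsWithStats(((g<60)[100:185,0:160]).astype(np.uint8));print(st[1:][st[1:,4]>60],ce[1:][st[1:,4]>60])
E
```

```text
9.2333 [ 0.59434105 -0.14021117  0.12074868] [1.79979251e+02 3.72800997e-02 2.25414319e+00] [ 0.43275711 -0.15553225 -2.22605249]
at [ 0.5951 -0.1403  0.1217] [ 1.7998e+02 -8.0000e-02  2.2500e+00] offset [-1.7  1.5 78.7] roll 0.0012
[[126  19  18  18 256]
 [ 10  48  18  17 228]] [[134.453125    27.09375   ]
 [ 18.65350877  55.6754386 ]]
```

View pics/c7.png

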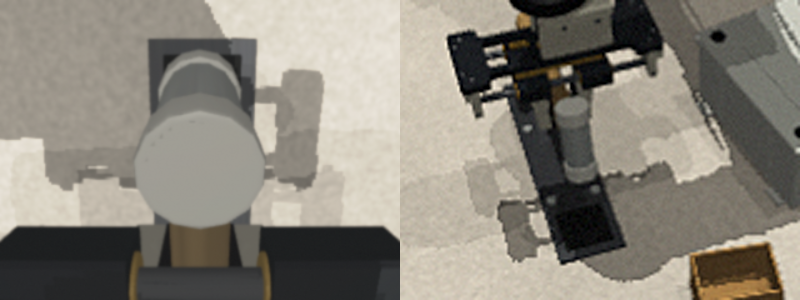

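jog_arm --motion '[{"offset": [-1, 1, 15], "roll": 0, "hand": 5}, {"offset": [-1, 1, 28], "roll": 0, "hand": 5}, {"offset": [-1, 1, 36], "roll": 0, "hand": 5}, {"offset": [-1, 1, 43], "roll": 0, "hand": 5}, {"offset": [-1, 1, 49], "roll": 0, "hand": 5}, {"offset": [-1, 1, 55], "roll": 0, "hand": 5}, {"offset": [-1, 1, 60], "roll": 0, "hand": 5}, {"offset": [-1, 1, 65], "roll": 0, "hand": 5}, {"offset": [-1, 1, 70], "roll": 0, "hand": 5}, {"offset": [-1, 1, 74], "roll": 0, "hand": 5}, {"offset": [-1, 1, 77], "roll": 0, "hand": 5}, {"offset": [-1, 1, 78], "roll": 0, "hand": 5}, {"offset": [-1, 1, 78], "roll": 0, "hand": 5}, {"offset": [-1, 1, 78], "roll": 0, "hand": 5}]'

```text
clock: 10.5
tool_pos: [0.5934, -0.1418, 0.043]
orientation: [180.0, -0.0, 2.2]
force: [-0.9, 0.4, 3.2]
opening: 0.0216
```

```bash
python3 - <<'E'
from h import *
i,o=snap('wrist','w8.png');print(o['clock'],o['tool_pos'],o['orientation'],o['force'],o['moment'])
s,_=snap('scene','s8.png')
c=np.zeros((300,800,3),np.uint8);c[:,:400]=cv2.resize(i[60:300,160:480],(400,300));c[:,400:]=cv2.resize(s[160:280,200:360],(400,300),interpolation=2);cv2.imwrite('pics/c8.png',c[...,::-1])
E
```

```text
10.5 [ 0.59341428 -0.1418052   0.04296455] [ 1.79995227e+02 -2.23584291e-02  2.19729277e+00] [-0.87659715  0.38712388  3.17430389] [0.21031304 0.6059107  0.01207684]
```

View pics/c8.png

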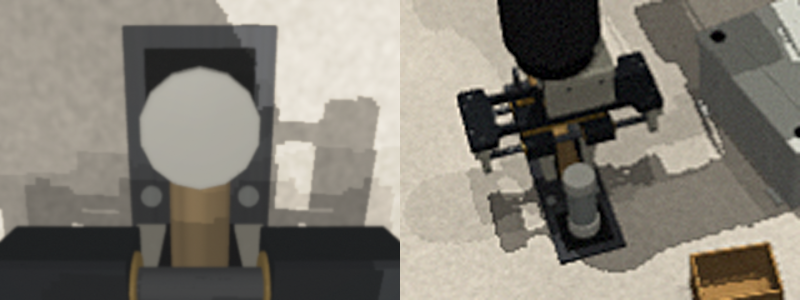

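jog_arm --motion '[{"offset": [0, 0, 0], "roll": 0, "hand": 25}, {"offset": [0, 0, 0], "roll": 0, "hand": 32}, {"offset": [0, 0, 0], "roll": 0, "hand": 45}, {"offset": [0, 0, 0], "roll": 0, "hand": 60}, {"offset": [0, 0, 0], "roll": 0, "hand": 70}, {"offset": [0, 0, 0], "roll": 0, "hand": 70}, {"offset": [0, 0, -8], "roll": 0, "hand": 70}, {"offset": [0, 0, -25], "roll": 0, "hand": 70}, {"offset": [0, 0, -50], "roll": 0, "hand": 70}, {"offset": [0, 0, -85], "roll": 0, "hand": 70}, {"offset": [0, 0, -120], "roll": 0, "hand": 70}, {"offset": [0, 0, -150], "roll": 0, "hand": 70}, {"offset": [-40, 0, -180], "roll": 0, "hand": 70}, {"offset": [-80, 0, -200], "roll": 0, "hand": 70}, {"offset": [-115, 0, -200], "roll": 0, "hand": 70}, {"offset": [-130, 0, -200], "roll": 0, "hand": 70}, {"offset": [-130, 0, -200], "roll": 0, "hand": 70}, {"offset": [-130, 0, -200], "roll": 0, "hand": 70}]'

```text
clock: 12.1
tool_pos: [0.4628, -0.1469, 0.2442]
orientation: [-180.0, -0.2, 2.2]
force: [0.9, -0.4, 0.7]
opening: 0.0702
```

```bash
python3 - <<'E'
from h import *
i,o=snap('wrist','w9.png');print(o['clock'],o['tool_pos'],o['orientation'],o['force'])
s,_=snap('scene','s9.png')
g=cv2.imread('pics/scene0.png')[...,::-1]
c=np.zeros((600,800,3),np.uint8);c[:300,:400]=cv2.resize(i[:300],(400,300));c[:300,400:]=cv2.resize(s[160:280,200:360],(400,300),interpolation=2)
c[300:,:400]=cv2.resize(s[120:300,130:480],(400,300),interpolation=2);c[300:,400:]=cv2.resize(g[160:280,200:360],(400,300),interpolation=2)
cv2.imwrite('pics/c9.png',c[...,::-1])
E
```

```text
12.1 [ 0.46279777 -0.14689541  0.24420154] [-1.79996552e+02 -1.75474468e-01  2.19116659e+00] [ 0.94614757 -0.44634399  0.7338266 ]
```

View pics/c9.png

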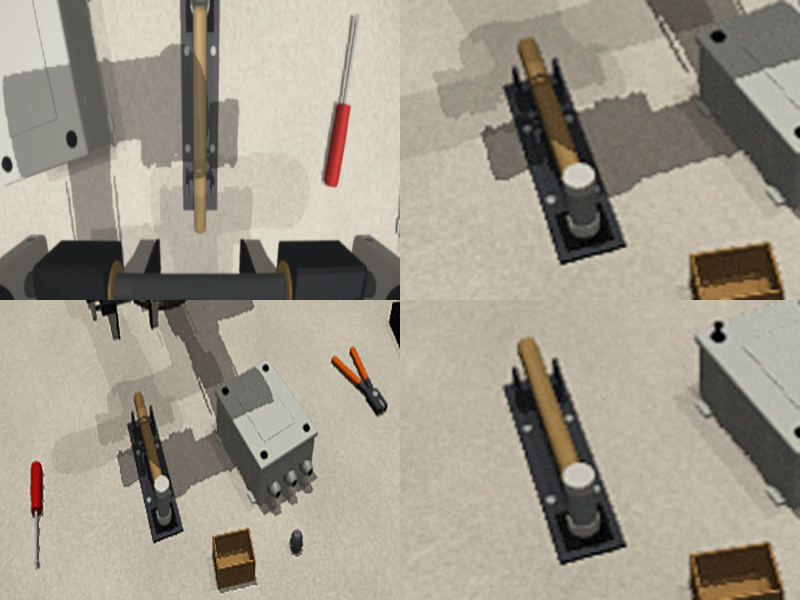

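The picture shows the mallet back where it started: its head is at crop (578,180), against (578,480-300) before. The handle lies between the prongs, all four rivets look flush, and the bystanders haven't moved. I'm handing it in.

```bash
python3 -c "
from h import *
print(order.close_job())"
```

```text
the job is handed in; nothing more can be done
None
```

The pin looks fully home and the mallet is back in its rest. I handed the job in at about 12 s of the 48 s; it returned no verdict.

**What I did:**
- The undriven rivet was the one at the cover's −x, −y corner.
- I gripped the mallet about 58 mm from the head's centre and struck the pin with four quick taps.
- I lowered the mallet into the rest, opened the gripper and moved the arm clear.

**Last checks:**
- **Pin:** in a slanting wrist-camera view its dark outline was 18×18 px, against 18×17 px for a driven rivet. By eye the head sits about 6 mm above the cover, give or take 1 mm. The scene view didn't change between taps 2 and 4.
- **Mallet:** its head and handle appear where they were in the first picture. The head is upright on the pad and the handle is between the prongs.
- **Bystanders:** they look unmoved by eye; I did not measure this.

**Checks that disagreed or were not made:**
- **Mallet tilt:** it tilted about 7° in the grip during the taps. Lowering it onto the saddle levelled it again before release.
- **Camera offset:** the wrist and top cameras differed by about 3 mm in x, within what the strike and placing allowed.
- **Scene-camera area:** a rough area comparison showed the struck rivet larger than the driven ones (44 against 20–32 px). I put this down to shadow at the box's edge and relied on the wrist view instead.
- **Forces:** I read forces only at the end of each move, so I did not see the peak during the taps.

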